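Fit the three-holed drying plate on the finds stand

ROBOT

A 6-joint arm with a two-finger parallel gripper is mounted at the origin on the work surface. World frame = base frame: x ahead of the robot, y to its left, z up, the work surface at z = 0. Lengths are in m, angles in degrees, forces in N, time in s.
With the tool pointing down it reaches from about 0.375 to 0.9 m from the base axis. Payload 3.1 kg.
Tool frame: the origin (TCP) lies where the fingers leave the gripper's body, on its centre line; the fingertips stand 70 mm ahead of it and the grasp point (between the pads) lies 51 mm ahead of it; z points along the fingers, y is the line along which they close (so a half turn about z gives the same grasp; the last joint's range is limited). The gripper opens to 87 mm and grips with 3 to 60 N. Pads are 19 mm wide; open, the fingers measure 117 mm over their backs; the gripper's body (75 mm by 190 mm) begins 51 mm behind the grasp point.
Start: joints at [53.6, 30.224, 82.088, -0, 67.689, -10.227], TCP at [0.276, 0.561, 0.292] pointing down, gripper open.
Joint ranges: [-176.69, 176.69], [-43.24, 126.21], [12.49, 139.97], [-82, 262], [0, 151.66], [-163.58, 163.58]. Speed limits (degrees/s): [159.86, 159.86, 180, 180, 180, 180].

INTERFACE

Orientations are given as a 3x3 rotation matrix whose columns are the frame's x, y, z axes.
In Python, from rig import readout, capture, calibration, bot, look_for gives the robot as it stands. The module is installed in compiled form; this text tells all that it offers.
- The arm moves only by the shell command python3 -m pendant 'ROWS'. ROWS is JSON, a list of rows, each a list of 7 numbers: the shift along the tool's x, y, z normalised to -1 to 1, where 1 is 200 mm, then the turn, a rotation vector about the tool's x, y, z normalised to -1 to 1, where 1 is 180 degrees, then the closure, from -1 (fully open) to 1 (shut). In form: [[dx, dy, dz, ax, ay, az, grip], ...]. A call has 1 to 8 rows; each row is the pose to reach, as a shift and turn from the pose commanded when the call began, along the tool's axes at that moment, turning the shorter way round; what a row does not reach only later rows make up. A row lasts 1/10 s, in which the tool goes at most 50 mm and 8.59 degrees, less where a joint would pass 70% of its speed; a pose out of reach is approached as far as the arm can. A call with a number of a shift or a turn outside -1 to 1 is refused whole. A call with a gripper value outside its range is refused whole. The fingers move at their own pace and stop on an object; the grip force is fixed at half the most. Time passes only in rows, so rows that repeat a pose let the fingers close. It gives the time, the measured TCP pose, the force, the opening and the grip force at its end, in the units of the state.
- readout.read_state(): the state, without advancing time (a new reading comes with each control period).
- capture(name): name is "side" or "top"; returns (picture, depth): 400x640x3 uint8, red, green, blue; 400x640 float32, m along the optical axis (not along the pixel's ray), 0 where there is no reading.
- calibration(name): a dict with "mtx" (3x3 intrinsics, pixels), "T" (4x4, takes a point from camera to world coordinates). Camera axes: x right, y down, z forward; pixel columns grow to the right and rows downward; lengths in m; the calibration is good to about 2 mm. A picture is of the moment at which its call begins. calibration takes no time and is no camera call.
- bot.hand_in(): hands the job in; it is judged then, once.
Trained networks look in the newest picture that a camera, given by its name, has taken for a name from the list of things; names that differ only in an ending like _2 or _b are one class to them, and where a whole thing is asked for, a point or a joint stands for the part that bears it (a point fixed in the world has none). Each returns a list of dicts, best first, with "conf" (0 to 1); they miss things now and then, are a little off and sometimes report something else, mostly with a low value. They report only what shows in the picture. A call takes as long as a camera call. They do not tell look-alikes from the thing itself.
- look_for(thing, camera): "extent" ([left, top, right, bottom] in pixels, round what is visible of it).
The state is a dict: "time_s": time; "joint_positions": joint angles; "qvel": joint speeds; "tau": joint torques, N m; "position": TCP position; "tcp_rot": TCP orientation; "force": force on the tool from outside, world axes, zero at the start; "moment": the same for the moment, N m; "opening": opening from 0.0 (shut) to 1.0 (fully open); "grasp_force": force on a finger pad.
Only numpy, scipy, OpenCV 4.12 (cv2) and the standard library are available. Lean on these libraries where they do the work, as an engineer would, in place of code of your own. Each camera call takes 0.05 s, during which the arm holds its last target. There are 200 camera calls.

TASK

Get the drying stand ready for the next finds: pick up the drying plate with three holes by its handle, turn it so that the holes match the stand's three posts, and lower it gently (do not drop it) over the posts until it lies flat on the stand's deck, then let go. Leave the four-holed plate where it is.

Things in the scene. Friction and masses are not known exactly. Their poses are not given: they have to be found in the camera images.
- plate_grip (a point): Centre of the wooden handle (64 long, 16 wide, 28 high) of the loose, flat-lying round white metal plate (mm): 168 across, 6 thick, about 0.36 kg, THREE 32 holes 120 degrees apart, centred 58 from the middle. Handle stands over the middle on two pillars; this point is 42 above the plate's underside, handle top 56, bottom 28. x: along the handle, towards one hole; y: across its 16 width; z: up.
- stand_deck (a point): Centre of the top face of the fixed stand's round black deck (160 mm across, 40 above the table; dark foot 170 across). THREE white posts, 12 mm in diameter with tapered tips, rise 31 above it, 120 degrees apart, 58 from the middle; 10 mm play all round in the holes. x: towards one post; z: up. Plate fits in any of its 3 turns; fitted, its underside lies on the deck, posts 25 proud of it.
- other_grip (a point): Centre of the handle of another plate, which does not fit: same disc, metal, handle and sizes in mm, but FOUR holes 90 degrees apart. This point is 42 above its underside; x along the handle, towards one hole.
Not all that is in view belongs to the job. Several things look just like the part that bears stand_deck: the one meant starts farthest to the robot's left.

How it is judged (in metres and radians):
At the end, for the whole second after the job is handed in: The three-holed plate lies at rest on the stand's deck with the posts through its holes: handle centre within 16 mm of the deck's middle seen from above and 37 to 47 mm above the deck (42 mm when flush), tilted less than 3.4 degrees (horizontal distance between plate_grip and stand_deck below 0.016 m and z of plate_grip in the frame of stand_deck between 0.037 and 0.047 m and angle between plate_grip's own z axis and vertical below 0.06 rad and linear speed of plate below 0.02 m/s); the robot touches nothing.
It fails at once if the three-holed plate is dropped onto the stand (falls faster than 0.7 m/s close above the deck) (linear speed of plate above 0.7 m/s and horizontal distance between plate_grip and stand_deck below 0.05 m and z of plate_grip in the frame of stand_deck below 0.1 m).
It fails at once if the four-holed plate is moved more than 30 mm (distance of other_grip from where it was at the start of the episode above 0.03 m).
It also fails if it takes over 42 s, if anything falls off the work surface, if the arm or the gripper's body presses on something with over 40 N, if the wrist force passes 120 N, or if a joint passes its speed limit or range.

## Working session

There is one attempt and no reset: what is moved stays moved. The work goes in short steps, Python scripts to look and compute and a shell command to move; the robot and the scene stay as the last step left them, time stands still between calls to the robot, and variables do not carry over. Pictures are saved under pics/ and viewed, at most 10 in all, crops included, and the job is handed in when it is done.

```bash
mkdir -p pics
python3 - <<'E'
from rig import readout, capture, calibration, bot, look_for
import cv2,numpy as np
for n in("top","side"):
    p,d=capture(n); cv2.imwrite(f"pics/{n}0.png",p[:,:,::-1]); np.savez(f"{n}0.npz",p=p,d=d)
    c=calibration(n);print(n,c["mtx"].tolist(),c["T"].round(4).tolist())
    for t in("plate_grip","stand_deck","other_grip"):
        print(t,[(np.round(r["extent"]).tolist(),round(r["conf"],2)) for r in look_for(t,n)])
s=readout.read_state();print(s["time_s"],s["position"],s["tcp_rot"],s["force"],s["opening"])
E
```

```text
top [[374.4178535352855, 0.0, 321.27844510395823], [0.0, 374.4178535352855, 201.4226649619832], [0.0, 0.0, 1.0]] [[0.0225, -0.9909, 0.1327, 0.3176], [-0.9997, -0.023, -0.0021, -0.0464], [0.0051, -0.1326, -0.9912, 0.9709], [0.0, 0.0, 0.0, 1.0]]
plate_grip [([382.0, 145.0, 440.0, 208.0], 0.72)]
stand_deck [([428.0, 232.0, 502.0, 298.0], 0.87), ([267.0, 125.0, 336.0, 189.0], 0.85)]
other_grip [([164.0, 149.0, 229.0, 212.0], 0.8)]
side [[449.14736473879026, 0.0, 320.09959472627725], [0.0, 449.14736473879026, 203.35961057944178], [0.0, 0.0, 1.0]] [[0.7856, -0.3029, 0.5395, -0.12], [-0.6186, -0.3986, 0.6771, -0.7656], [0.01, -0.8657, -0.5005, 0.5911], [0.0, 0.0, 0.0, 1.0]]
plate_grip [([371.0, 237.0, 453.0, 288.0], 0.68)]
stand_deck [([310.0, 172.0, 371.0, 217.0], 0.62), ([327.0, 298.0, 427.0, 389.0], 0.61)]
other_grip [([235.0, 154.0, 293.0, 186.0], 0.88)]
0.4 [0.27560514 0.56083802 0.29209533] [[-8.97453547e-01  4.41108933e-01 -2.01353856e-04]
 [ 4.41108975e-01  8.97453505e-01 -2.79105800e-04]
 [ 5.75896624e-05 -3.39303484e-04 -9.99999941e-01]] [-0.08617485 -0.44348526 -0.81894641] 0.9987505951762555
```

View pics/top0.png

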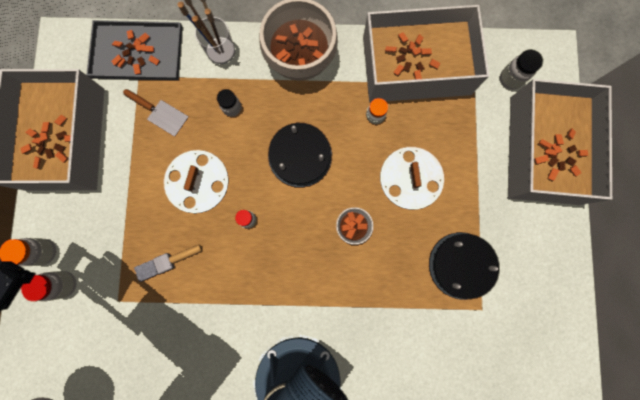

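View pics/side0.png

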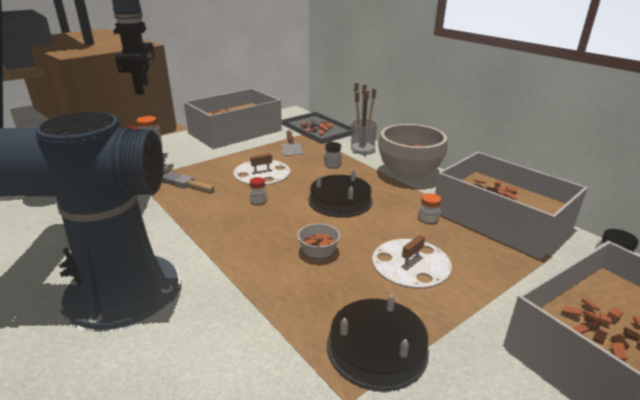

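The left-hand stand (image centre ≈ (300,155)) is the one meant. The right plate (412,178) shows three holes, and the left plate (196,181) shows four. A bowl at (355,226) and a jar at (377,108) are nearby.

```bash
cat > h.py <<'E'
import numpy as np,cv2
from rig import calibration
def world(n,uv,z=None,d=None):
    c=calibration(n);K=c["mtx"];T=c["T"];uv=np.atleast_2d(uv).astype(float)
    r=np.c_[(uv[:,0]-K[0,2])/K[0,0],(uv[:,1]-K[1,2])/K[1,1],np.ones(len(uv))]
    if d is not None: return (r*np.reshape(d,(-1,1)))@T[:3,:3].T+T[:3,3]
    w=r@T[:3,:3].T; return T[:3,3]+w*((z-T[2,3])/w[:,2])[:,None]
def cloud(n,d):
    v,u=np.mgrid[:400,:640]; return world(n,np.c_[u.ravel(),v.ravel()],d=d.ravel()).reshape(400,640,3)
E
python3 - <<'E'
from h import *
D=np.load("top0.npz");p,d=D["p"],D["d"];W=cloud("top",d);g=p.astype(int).mean(2)
def blobs(m):
    n,l,s,c=cv2.connectedComponentsWithStats(m.astype(np.uint8),connectivity=4);return [(s[i,4],c[i]) for i in range(1,n) if s[i,4]>3],l
for nm,(l,t,r,b) in dict(plate=(376,140,446,214),other=(160,144,233,216)).items():
    m=np.zeros((400,640),bool);m[t:b,l:r]=1
    wht=(m&(p.min(2)>165)).astype(np.uint8)
    cs,_=cv2.findContours(wht,cv2.RETR_EXTERNAL,cv2.CHAIN_APPROX_NONE);k=max(cs,key=cv2.contourArea)
    c=cv2.fitEllipse(k);C=world("top",c[0],z=.006)[0];print(nm,"disc",np.round(c[0],1),C.round(4),"z disc",np.median(W[wht>0][:,2]).round(4))
    q=world("top",k[:,0],z=.006);print(" radius",np.linalg.norm(q-C,axis=1).mean().round(4))
    f=np.zeros((400,640),np.uint8);cv2.drawContours(f,[k],-1,1,-1)
    for a,cc in blobs((f>0)&(wht==0))[0]:
        w=world("top",cc,z=.004)[0];print("  hole",a,cc.round(1),w.round(4),"r",np.linalg.norm((w-C)[:2]).round(4),"ang",np.degrees(np.arctan2(*(w-C)[1::-1])).round(1))
    h=m&(W[...,2]>.045)&(W[...,2]<.075);h&=f>0
    H=W[h];print(" handle",h.sum(),H.mean(0).round(4),H[:,2].max().round(4)); 
    u,s,v=np.linalg.svd(H[:,:2]-H[:,:2].mean(0),full_matrices=False);print("  dir",np.degrees(np.arctan2(v[0,1],v[0,0])).round(1))
l,t,r,b=262,120,340,192
m=np.zeros((400,640),bool);m[t:b,l:r]=1
dk=m&(W[...,2]>.034)&(W[...,2]<.047)&(p.max(2)<70)
cs,_=cv2.findContours(dk.astype(np.uint8),cv2.RETR_EXTERNAL,cv2.CHAIN_APPROX_NONE);k=max(cs,key=cv2.contourArea);c=cv2.fitEllipse(k);C=world("top",c[0],z=.04)[0]
print("deck",C.round(4),np.linalg.norm(world("top",k[:,0],z=.04)-C,axis=1).mean().round(4),np.median(W[dk][:,2]).round(4))
f=np.zeros((400,640),np.uint8);cv2.drawContours(f,[k],-1,1,-1)
for a,cc in blobs((f>0)&(p.max(2)>90))[0]:
    w=world("top",cc,z=.06)[0];print("  post",a,cc.round(1),w.round(4),"r",np.linalg.norm((w-C)[:2]).round(4),"ang",np.degrees(np.arctan2(*(w-C)[1::-1])).round(1))
h=m&(W[...,2]>.055);print("posts pts",h.sum(),W[h].round(3).tolist()[:40])
cv2.imwrite("pics/c.png",np.hstack([cv2.resize(p[y-45:y+45,x-45:x+45,::-1],(360,360),interpolation=2) for x,y in((412,178),(300,155))]))
E
```

```text
plate disc [411.8 177.7] [ 0.5152 -0.2846  0.006 ] z disc 0.0057
 radius 0.082
  hole 393 [413.  169.8] [ 0.5368 -0.2885  0.004 ] r 0.022 ang -10.3
  hole 118 [432.4 185.9] [ 0.4948 -0.3389  0.004 ] r 0.058 ang -110.6
  hole 119 [394.5 190.5] [ 0.4804 -0.2394  0.004 ] r 0.057 ang 127.6
 handle 178 [ 0.5146 -0.2842  0.0547] 0.0592
  dir -172.3
other disc [195.4 181.2] [0.4925 0.2818 0.006 ] z disc 0.0058
 radius 0.082
  hole 112 [201.7 159.7] [0.5507 0.2697 0.004 ] r 0.0595 ang -11.7
  hole 379 [193.  179.4] [0.4976 0.2892 0.004 ] r 0.009 ang 55.9
  hole 117 [174.1 175.4] [0.507  0.3392 0.004 ] r 0.0592 ang 75.9
  hole 119 [216.9 186.2] [0.4808 0.2255 0.004 ] r 0.0574 ang -101.7
  hole 120 [189. 202.] [0.4374 0.2954 0.004 ] r 0.0568 ang 166.1
 handle 193 [0.4925 0.2796 0.0543] 0.0605
  dir 167.8
deck [0.5655 0.0107 0.04  ] 0.0779 0.0399
  post 10 [293.2 127. ] [0.6271 0.0267 0.06  ] r 0.0637 ang 14.6
  post 12 [320.5 155.5] [ 0.5551 -0.0437  0.06  ] r 0.0554 ang -100.8
  post 11 [281.1 164.6] [0.5294 0.0537 0.06  ] r 0.056 ang 130.0
posts pts 85 [[0.318, -0.046, 0.971], [0.628, 0.029,
[... 183 characters left out ...]
2, 0.066], [0.624, 0.03, 0.062], [0.622, 0.027, 0.068], [0.621, 0.024, 0.069], [0.623, 0.022, 0.066], [0.625, 0.02, 0.06], [0.62, 0.029, 0.065], [0.62, 0.027, 0.065], [0.621, 0.024, 0.064], [0.62, 0.022, 0.065], [0.624, 0.02, 0.056], [0.62, 0.03, 0.058], [0.618, 0.027, 0.063], [0.618, 0.024, 0.063], [0.619, 0.022, 0.06], [0.618, 0.022, 0.055], [0.318, -0.046, 0.971], [0.318, -0.046, 0.971], [0.318, -0.046, 0.971], [0.318, -0.046, 0.971], [0.318, -0.046, 0.971], [0.318, -0.046, 0.971], [0.318, -0.046, 0.971], [0.318, -0.046, 0.971], [0.558, -0.045, 0.064], [0.556, -0.04, 0.061], [0.553, -0.042, 0.072], [0.554, -0.045, 0.07], [0.554, -0.047, 0.07], [0.555, -0.05, 0.064], [0.552, -0.04, 0.065]]
```

View pics/c.png

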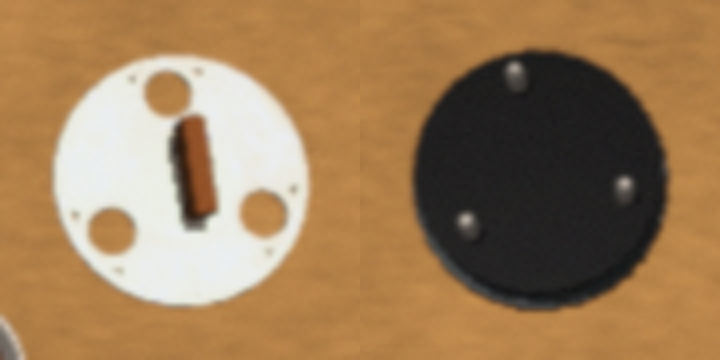

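The crop shows the handle pointing at the top hole (about 8°) and the posts at about 14.5°, so a turn of roughly +6.5° fits. Moving over the plate now in quarter steps.

```bash
python3 - <<'E'
from h import *
D=np.load("top0.npz");W=cloud("top",D["d"])[110:200,255:345].reshape(-1,3)
P=W[(W[:,2]>.055)&(W[:,2]<.08)];C=[]
for a in((.622,.025),(.555,-.044),(.529,.054)):
    q=P[np.linalg.norm(P[:,:2]-a,axis=1)<.02];C.append((q.min(0)+q.max(0))[:2]/2);print(len(q),q.mean(0).round(4),C[-1].round(4))
C=np.array(C);c=C.mean(0);print(c.round(4),np.linalg.norm(C-c,axis=1),np.degrees(np.arctan2(*(C-c).T[::-1])))
E
python3 -m pendant '[[-0.734,-0.816,0,0,0,0,-1],[-0.734,-0.816,0,0,0,0,-1],[-0.734,-0.816,0,0,0,0,-1],[-0.734,-0.816,0,0,0,0,-1],[-0.734,-0.816,0,0,0,0,-1],[-0.734,-0.816,0,0,0,0,-1]]'
python3 -m pendant '[[-0.734,-0.816,0,0,0,0,-1],[-0.734,-0.816,0,0,0,0,-1],[-0.734,-0.816,0,0,0,0,-1],[-0.734,-0.816,0,0,0,0,-1],[-0.734,-0.816,0,0,0,0,-1],[-0.734,-0.816,0,0,0,0,-1]]'
python3 -m pendant '[[-0.734,-0.816,0,0,0,0,-1],[-0.734,-0.816,0,0,0,0,-1],[-0.734,-0.816,0,0,0,0,-1],[-0.734,-0.816,0,0,0,0,-1],[-0.734,-0.816,0,0,0,0,-1],[-0.734,-0.816,0,0,0,0,-1]]'
python3 -m pendant '[[-0.734,-0.816,0,0,0,-0.19,-1],[-0.734,-0.816,0,0,0,-0.19,-1],[-0.734,-0.816,0,0,0,-0.19,-1],[-0.734,-0.816,0,0,0,-0.19,-1],[-0.734,-0.816,0,0,0,-0.19,-1],[-0.734,-0.816,0,0,0,-0.19,-1],[-0.734,-0.816,0,0,0,-0.19,-1]]'
python3 -c "
from rig import readout;s=readout.read_state();print(s['joint_positions'],s['tcp_rot'])"
```

```text
23 [0.6225 0.0248 0.0645] [0.6232 0.0246]
22 [ 0.5512 -0.0447  0.0646] [ 0.5522 -0.045 ]
22 [0.5262 0.0515 0.0647] [0.5272 0.0512]
[0.5675 0.0103] [0.05746749 0.05734559 0.05746473] [  14.47275022 -105.46028818  134.61144915]
time_s: 1.0
position: [0.3359, 0.3474, 0.2925]
tcp_rot: [[-0.896, 0.445, -0.0], [0.445, 0.896, -0.001], [-0.0, -0.001, -1.0]]
force: [0.2, 1.4, -0.4]
opening: 1.002
grasp_force: 0.0
time_s: 1.6
position: [0.3968, 0.1372, 0.2926]
tcp_rot: [[-0.896, 0.445, 0.002], [0.445, 0.896, 0.0], [-0.002, 0.001, -1.0]]
force: [0.1, 0.6, 0.7]
opening: 0.995
grasp_force: 0.0
time_s: 2.2
position: [0.4571, -0.074, 0.2924]
tcp_rot: [[-0.896, 0.443, 0.002], [0.443, 0.896, -0.001], [-0.002, 0.001, -1.0]]
force: [0.0, 0.4, 0.7]
opening: 0.998
grasp_force: 0.0
time_s: 2.9
position: [0.515, -0.2813, 0.2916]
tcp_rot: [[-0.99, -0.141, -0.001], [-0.141, 0.99, 0.003], [0.001, 0.003, -1.0]]
force: [0.1, 1.4, 0.0]
opening: 1.002
grasp_force: 0.0
[-3.95780222e+01  2.73506386e+01  8.76734945e+01  7.21097371e-02
  6.51412356e+01 -1.37706853e+02] [[-0.99002671 -0.14087181 -0.00149678]
 [-0.14087548  0.99002359  0.00271886]
 [ 0.00109884  0.00290261 -0.99999518]]
```

```bash
python3 -m pendant '[[0,-0.015,0.25,0,0,0,-1],[0,-0.015,0.5,0,0,0,-1],[0,-0.015,0.7,0,0,0,-1],[0,-0.015,0.85,0,0,0,-1],[0,-0.015,0.95,0,0,0,-1],[0,-0.015,0.98,0,0,0,-1],[0,-0.015,0.98,0,0,0,-1]]'
python3 -m pendant '[[0,0,0,0,0,0,1],[0,0,0,0,0,0,1],[0,0,0,0,0,0,1],[0,0,0,0,0,0,1],[0,0,0,0,0,0,1],[0,0,0,0,0,0,1],[0,0,0,0,0,0,1],[0,0,0,0,0,0,1]]'
python3 -c "
from rig import readout;s=readout.read_state();print(s['position'],s['opening'],s['grasp_force'])"
```

```text
time_s: 3.6
position: [0.5149, -0.2845, 0.0959]
tcp_rot: [[-0.99, -0.142, -0.002], [-0.142, 0.99, 0.002], [0.002, 0.002, -1.0]]
force: [-0.3, 0.4, -0.1]
opening: 0.997
grasp_force: 0.0
time_s: 4.4
position: [0.515, -0.287, 0.0962]
tcp_rot: [[-0.99, -0.14, -0.0], [-0.14, 0.99, 0.0], [0.0, 0.0, -1.0]]
force: [0.1, -0.2, -1.4]
opening: 0.355
grasp_force: 0.0
[ 0.51504027 -0.28697454  0.09618241] 0.3549322376859447 0.0
```

```bash
python3 -m pendant '[[0,0,0,0,0,0,1],[0,0,0,0,0,0,1],[0,0,0,0,0,0,1],[0,0,0,0,0,0,1],[0,0,0,0,0,0,1],[0,0,0,0,0,0,1]]'
python3 -m pendant '[[0,0,-0.03,0,0,0,1],[0,0,-0.1,0,0,0,1],[0,0,-0.2,0,0,0,1],[0,0,-0.35,0,0,0,1],[0,0,-0.5,0,0,0,1],[0,0,-0.6,0,0,0,1],[0,0,-0.6,0,0,0,1]]'
```

```text
time_s: 5.0
position: [0.5148, -0.2862, 0.0961]
tcp_rot: [[-0.99, -0.14, -0.001], [-0.14, 0.99, 0.001], [0.001, 0.001, -1.0]]
force: [-0.3, 4.4, 2.9]
opening: 0.181
grasp_force: 30.0
time_s: 5.7
position: [0.5168, -0.2888, 0.2203]
tcp_rot: [[-0.99, -0.14, 0.007], [-0.14, 0.99, -0.006], [-0.006, -0.007, -1.0]]
force: [0.9, -1.4, -3.8]
opening: 0.184
grasp_force: 30.0
```

```bash
python3 -m pendant '[[-0.03,0.08,0,0,0,0,1],[-0.08,0.24,0,0,0,0,1],[-0.13,0.4,0,0,0,0,1],[-0.18,0.56,0,0,0,0,1],[-0.22,0.68,0,0,0,0,1],[-0.229,0.717,0,0,0,0,1]]'
python3 -m pendant '[[-0.03,0.08,0,0,0,-0.01,1],[-0.08,0.24,0,0,0,-0.02,1],[-0.13,0.4,0,0,0,-0.03,1],[-0.18,0.56,0,0,0,-0.0355,1],[-0.22,0.68,0,0,0,-0.0355,1],[-0.229,0.717,0,0,0,-0.0355,1],[-0.229,0.717,0,0,0,-0.0355,1],[-0.229,0.717,0,0,0,-0.0355,1]]'
python3 - <<'E'
from h import *
from rig import capture,readout
for n in("top","side"):
    p,d=capture(n);np.savez(n+"1.npz",p=p,d=d)
    if n=="top":a=p[90:230,220:390,::-1]
    else:b=p[80:240,260:430,::-1]
cv2.imwrite("pics/c1.png",np.hstack([cv2.resize(a,(400,330)),cv2.resize(b,(350,330))]))
s=readout.read_state();print(s["position"],s["tcp_rot"].round(4).tolist() if hasattr(s["tcp_rot"],"round") else s["tcp_rot"])
E
```

```text
time_s: 6.3
position: [0.5392, -0.1345, 0.2145]
tcp_rot: [[-0.99, -0.143, -0.004], [-0.143, 0.99, 0.003], [0.004, 0.004, -1.0]]
force: [-0.1, 0.2, -3.3]
opening: 0.185
grasp_force: 30.0
time_s: 7.1
position: [0.5654, 0.0091, 0.2157]
tcp_rot: [[-0.969, -0.249, -0.001], [-0.249, 0.969, -0.001], [0.001, -0.0, -1.0]]
force: [-0.2, 0.2, -4.3]
opening: 0.178
grasp_force: 30.0
[0.56560758 0.00858101 0.2159685 ] [[-0.9689, -0.2476, -0.0006], [-0.2476, 0.9689, -0.0005], [0.0006, -0.0003, -1.0]]
```

View pics/c1.png

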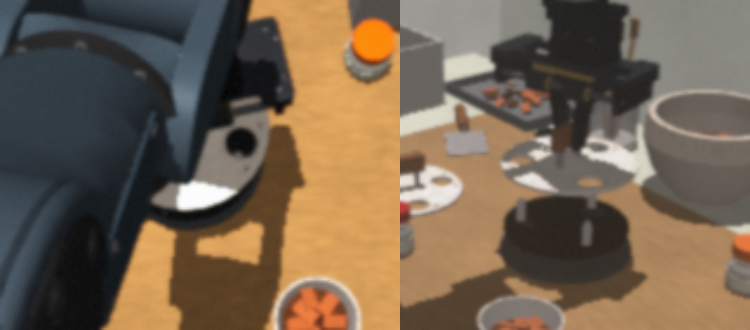

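The plate hangs level over the stand, in line with it. I'll check disc and holes against the posts in the side camera.

Run:
```python
from h import *
D=np.load("side1.npz");p,d=D["p"],D["d"];W=cloud("side",d)
near=(np.hypot(W[...,0]-.566,W[...,1]-.01)<.1)
m=(near&(W[...,2]>.112)&(W[...,2]<.13)).astype(np.uint8)
q=W[m>0];print("z",np.percentile(q[:,2],[5,50,95]).round(4))
A=np.c_[q[:,:2],np.ones(len(q))];f=np.linalg.lstsq(A,q[:,2],rcond=None)[0];print("slope",f[:2].round(3))
zt=np.median(q[:,2])
h=cv2.convexHull(np.argwhere(m)[:,::-1].astype(np.int32));w=world("side",h[:,0],z=zt)[:,:2]
from scipy.optimize import least_squares
r=least_squares(lambda c:np.hypot(*(w-c[:2]).T)-c[2],[.566,.01,.084],loss="soft_l1",f_scale=.001);print("disc",r.x.round(4))
fill=np.zeros_like(m);cv2.fillConvexPoly(fill,h,1)
n,l,s,c=cv2.connectedComponentsWithStats((fill&(1-m)).astype(np.uint8),connectivity=4)
for i in range(1,n):
    if s[i,4]>25:
        x=world("side",c[i],z=zt-.003)[0];v=x[:2]-r.x[:2];print("hole",s[i,4],c[i].round(1),x.round(4),np.hypot(*v).round(4),np.degrees(np.arctan2(v[1],v[0])).round(1))
P=W[near&(W[...,2]>.052)&(W[...,2]<.08)]
for a in((.622,.025),(.552,-.045),(.527,.051)):
    k=P[np.hypot(*(P[:,:2]-a).T)<.025]
    if len(k):print("post",len(k),k.mean(0).round(4))
```

```text
z [0.123  0.1259 0.1275]
slope [0.001 0.   ]
disc [0.5622 0.0041 0.0855]
hole 148 [340.8 150.5] [0.5987 0.052  0.1229] 0.0602 52.7
hole 27 [355. 152.] [0.6221 0.0225 0.1229] 0.0627 17.0
hole 31 [319.5 157.7] [0.5261 0.0499 0.1229] 0.0583 128.3
hole 38 [352.5 168.4] [ 0.5512 -0.0471  0.1229] 0.0524 -102.1
post 13 [0.6206 0.0223 0.0586]
post 32 [ 0.5493 -0.0475  0.0621]
post 26 [0.5237 0.0499 0.0619]
```

Holes and posts agree within 3 mm in the same camera, well inside the 10 mm play. Lowering gently.

```bash
python3 -m pendant '[[-0.005,0.005,0.04,0,0,0,1],[-0.005,0.005,0.09,0,0,0,1],[-0.005,0.005,0.14,0,0,0,1],[-0.005,0.005,0.19,0,0,0,1],[-0.005,0.005,0.23,0,0,0,1],[-0.005,0.005,0.26,0,0,0,1],[-0.005,0.005,0.28,0,0,0,1],[-0.005,0.005,0.28,0,0,0,1]]'
python3 -m pendant '[[0,0,0.02,0,0,0,1],[0,0,0.04,0,0,0,1],[0,0,0.06,0,0,0,1],[0,0,0.08,0,0,0,1],[0,0,0.095,0,0,0,1],[0,0,0.105,0,0,0,1],[0,0,0.11,0,0,0,1],[0,0,0.11,0,0,0,1]]'
```

```text
time_s: 8.0
position: [0.5663, 0.0111, 0.1596]
tcp_rot: [[-0.968, -0.249, -0.001], [-0.249, 0.968, 0.0], [0.001, 0.0, -1.0]]
force: [-0.2, 0.4, -4.0]
opening: 0.183
grasp_force: 30.0
time_s: 8.8
position: [0.5664, 0.0111, 0.1381]
tcp_rot: [[-0.969, -0.249, -0.0], [-0.249, 0.969, 0.0], [0.0, 0.0, -1.0]]
force: [0.1, -0.8, -4.1]
opening: 0.179
grasp_force: 30.0
```

Another 2–3 mm to contact.

```bash
python3 -m pendant '[[0,0,0.005,0,0,0,1],[0,0,0.008,0,0,0,1],[0,0,0.011,0,0,0,1],[0,0,0.013,0,0,0,1],[0,0,0.013,0,0,0,1]]'
python3 - <<'E'
from h import *
from rig import capture
p,d=capture("side");cv2.imwrite("pics/s2.png",cv2.resize(p[110:240,260:430,::-1],(680,520)));W=cloud("side",d)
m=(np.hypot(W[...,0]-.566,W[...,1]-.01)<.075)&(W[...,2]>.03)&(W[...,2]<.055);print(np.percentile(W[m][:,2],[10,50,90]))
E
```

```text
time_s: 9.3
position: [0.5666, 0.011, 0.1361]
tcp_rot: [[-0.969, -0.249, 0.0], [-0.249, 0.969, -0.0], [-0.0, -0.0, -1.0]]
force: [-1.0, -0.4, 0.5]
opening: 0.181
grasp_force: 30.0
[0.04386733 0.04630387 0.04788601]
```

View pics/s2.png

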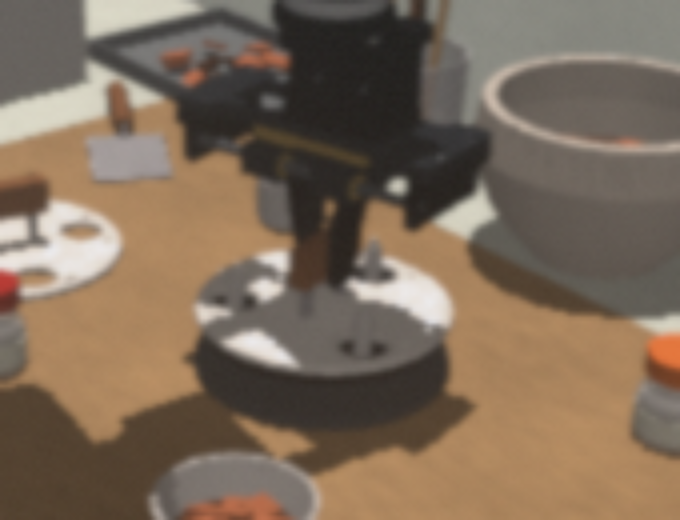

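The plate lies on the deck: its top is at 46 mm, the wrist no longer carries its weight, and the posts come up through the holes. Letting go and backing off upwards.

```bash
python3 -m pendant '[[0,0,0,0,0,0,-0.4],[0,0,0,0,0,0,-1],[0,0,0,0,0,0,-1],[0,0,0,0,0,0,-1],[0,0,0,0,0,0,-1],[0,0,0,0,0,0,-1],[0,0,0,0,0,0,-1],[0,0,0,0,0,0,-1]]'
python3 -m pendant '[[0,0,0,0,0,0,-1],[0,0,-0.1,0,0,0,-1],[0,0,-0.3,0,0,0,-1],[0,0,-0.5,0,0,0,-1],[0,0,-0.7,0,0,0,-1],[0,0,-0.8,0,0,0,-1],[0,0,-0.8,0,0,0,-1]]'
python3 - <<'E'
from h import *
from rig import capture
p,d=capture("side");cv2.imwrite("pics/s3.png",cv2.resize(p[110:240,260:430,::-1],(680,520)));W=cloud("side",d)
R=np.hypot(W[...,0]-.566,W[...,1]-.01)
m=(R<.08)&(W[...,2]>.035)&(W[...,2]<.055);q=W[m];print(np.percentile(q[:,2],[10,50,90]),np.linalg.lstsq(np.c_[q[:,:2],np.ones(len(q))],q[:,2],rcond=None)[0])
h=W[(R<.045)&(W[...,2]>.085)&(W[...,2]<.11)];print(h.mean(0),len(h),h[:,2].max())
E
```

```text
time_s: 10.15
position: [0.5665, 0.0111, 0.1356]
tcp_rot: [[-0.969, -0.249, -0.0], [-0.249, 0.969, 0.0], [0.0, 0.0, -1.0]]
force: [0.0, 0.1, 0.0]
opening: 0.824
grasp_force: 0.0
time_s: 10.85
position: [0.5682, 0.0109, 0.2994]
tcp_rot: [[-0.968, -0.249, 0.008], [-0.249, 0.968, -0.001], [-0.008, -0.003, -1.0]]
force: [-1.4, 0.1, 0.5]
opening: 1.0
grasp_force: 0.0
[0.04171297 0.04622693 0.04806319] [0.01132263 0.01116573 0.03946376]
[0.56190284 0.00542176 0.09312895] 129 0.09810819627810491
```

View pics/s3.png

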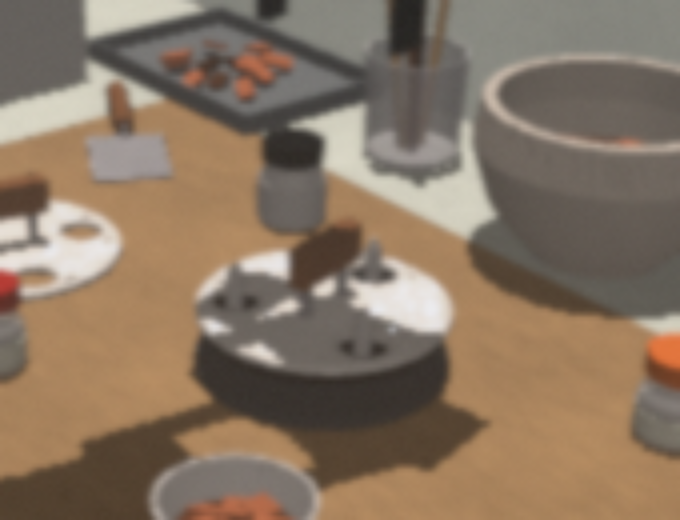

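The plate lies flat on the deck with all three posts through its holes, and the gripper is clear.

```bash
python3 -c "
from rig import bot;print(bot.hand_in())"
```

```text
the job is handed in; nothing more can be done
None
```

The three-holed plate lies flat on the left stand's deck with all three posts through its holes, the gripper is clear of it, the four-holed plate was not touched, and the job was handed in at about 11 s; no verdict was returned.

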